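Seat the tube-holder head in the shaker spindle

TASK

Take the tube-holder head from its parking stand and lower its tapered shank into the spindle of the shaker drive without dropping it in. Turn it under light pressure until the two dogs on the spindle drop into the slots of its flange, then press it gently but fully home, so that the flange sits flush on the spindle face, and let go. Do not force it while the dogs are not in the slots, and leave the rack, dropper bottle, timer and petri dish where they are.

Things in the scene. Friction and masses are not known exactly. Their poses are not given: they have to be found in the camera images.
- holder_block (a point): Centre of the grip block of the tube-holder head: an upright aluminium cuboid, 56 mm along this point's x, 30 mm along y (grip it across these two flat sides), 46 mm high (top 23 mm above this point), a row of four tube collars on top. z is up along the shank. Head loose, about 0.35 kg (25 percent more or less), the same after half a turn about z.
- holder_flange (a point): Centre of the underside of the head's round steel flange, 35 mm below holder_block, same axes. Flange 64 mm in diameter, 12 mm thick; two 13 mm wide slots are cut through its rim at +y and -y, from 18.5 mm off the axis outward. The tapered shank hangs below it: 40 mm long, 28 mm in diameter at the flange, 16 mm at the tip.
- holder: The whole tube-holder head (grip block, flange, shank); origin and axes as holder_flange.
- stand: Fixed grey parking stand, 80 x 80 x 50 mm, with a 34 mm upright hole in which the shank hangs at the start, the flange resting on the stand's top. Origin at the centre of its underside, z up.
- drive: Shaker drive: fixed white housing, 140 x 140 x 50 mm, control panel facing its -x, with an upright steel spindle nose, 64 mm in diameter, standing up 50 mm from its top. Origin at the centre of the underside, z up. More than 60 N between the head and this machine counts as forcing it.
- spindle_mouth (a point): Centre of the spindle nose's upper face, 100 mm above the worktop; z up, x and y those of the HOUSING. The face has a tapered bore, 30 mm wide at the mouth, 48 mm deep, that leaves the shank about 1 mm all round when home. The spindle resists turning with about 0.3 N m and stays where left. Home, holder_flange lies on this point.
- spindle_dogs (a point): On the spindle axis, level with the tops of the two dogs, 6 mm above the face; axes of the HOUSING. Dogs: opposite each other, centred 25.5 mm off the axis, 10 mm wide, 11 mm radially. The line through them is within 0.6 rad, either way, of the housing's y axis; its angle is not measured. With slots not over dogs the flange lands on them at this height.
- ejector_top (a point): Top of the ejector pin in the bore at the start, on the axis, 36 mm below the face. When the dogs are in the slots the head sinks till the shank's tip meets this pin, flange 4 mm above the face; about 8 N, the head's weight included, pushes the pin on; it does not spring back. The flange then stops hard on the face.
- rack: Yellow tube rack, 84 x 124 x 27 mm, a bystander; origin at the centre of its underside.
- dropper: Small white dropper bottle with a blue cap, 34 mm in diameter, 78 mm high, a bystander; origin at the centre of its underside.
- timer: White bench timer, 66 x 66 x 19 mm, a bystander; origin at the centre of its underside.
- petri: Petri dish, 61 mm in diameter, 12 mm high, a bystander; origin at the centre of its underside.
Not all that is in view belongs to the job. Leave any purple look-alike of the holder alone.

How it is judged:
On the way, in this order (a step that is already met when the one before it is completed fails the run):
1. the head is lifted out of its stand (height (world z) of holder_flange above 0.095 m and contact force between the fingers and holder above 1 N), for 0.1 s.
2. the shank is in the mouth of the spindle (horizontal distance between holder_flange and spindle_mouth below 0.008 m and z of holder_flange in the frame of spindle_mouth below 0.03 m).
At the end, for the whole second after the job is handed in: The head sits in the spindle: flange underside within 1.5 mm of the spindle face (so the dogs are in the slots and the ejector pin is pushed down), within 2.5 mm of the spindle axis, upright within 0.05 rad, released and at rest (z of holder_flange in the frame of spindle_mouth between -0.0015 and 0.0015 m and horizontal distance between holder_flange and spindle_mouth below 0.0025 m and angle between holder_flange's own z axis and vertical below 0.05 rad and linear speed of holder below 0.02 m/s); the robot touches nothing.
It fails at once if the head is forced: more than 60 N between it and the drive (contact force between holder and drive above 60 N).
It fails at once if the head is let go over the spindle while still more than 12 mm from home (horizontal distance between holder_flange and spindle_mouth below 0.03 m and z of holder_flange in the frame of spindle_mouth above 0.012 m and contact force between the fingers and holder below 0.05 N).
It fails at once if the tube rack, dropper bottle, timer or petri dish is moved more than 20 mm (distance of any of rack, dropper, timer, petri from where it was at the start of the episode above 0.02 m).
It also fails if it takes over 61 s, if anything falls off the work surface, if the arm or the gripper's body presses on something with over 40 N, if the wrist force passes 120 N, or if a joint passes its speed limit or range.

ROBOT

A 6-joint arm with a two-finger parallel gripper is mounted at the origin on a cart in front of the work surface, level with it; the furniture and walls round the work are solid. World frame = base frame: x ahead of the robot, y to its left, z up, the work surface at z = 0. Lengths are in m, angles in rad, forces in N, time in s.
With the tool pointing down it reaches from about 0.35 to 0.975 m from the base axis. Payload 4.9 kg.
Tool frame: the origin (TCP) lies at the very end of the fingers, on their centre line; the grasp point (between the pads) lies ctrl.grip_point_offset behind it (ctrl.grip_point_offset is the distance from the TCP to the grasp point, in m); z points along the fingers, y is the direction in which the jaws open and shut (so a half turn about z gives the same grasp; the last joint's range is limited). The gripper opens to 85 mm and grips with 20 to 120 N. Pads are 22 mm wide; open, the fingers measure 114 mm over their backs; the gripper's body (76 mm by 85 mm) begins 54 mm behind the grasp point. The pads swing forward as they close: fully open they stand 13 mm farther back than shut.
Start: joints at [1.202, 0.053, 1.613, -0, 1.476, -0.119], TCP at [0.154, 0.606, 0.231] pointing down, gripper open.
Joint ranges: [-3.01, 3.01], [-1.01, 2.22], [0.06, 2.58], [-1.02, 4.17], [0.09, 2.62], [-3.14, 3.14]. Speed limits (rad/s): [2.57, 2.57, 3.14, 3.14, 3.14, 3.14].

INTERFACE

Orientations are given as a rotation vector (axis times angle).
In Python, from station import ctrl gives the robot as it stands. The module is installed in compiled form; this text tells all that it offers.
- The arm moves only by the shell command python3 -m creep 'ROWS' [FORCE]. ROWS is JSON, a list of rows, each a list of 5 numbers: the closure in counts, from 0 (fully open) to 255 (shut), then the shift along the tool's x, y, z in mm, then the turn about the tool's z in rad. A call has 1 to 12 rows; each row is the pose to reach, as a shift and turn from the pose commanded when the call began, along the tool's axes at that moment; what a row does not reach only later rows make up. A row lasts 1/12 s, in which the tool goes at most 41.7 mm and 7.16 degrees, less where a joint would pass 70% of its speed; a pose out of reach is approached as far as the arm can. A call with a gripper value outside its range is refused whole. The fingers move at their own pace and stop on an object; FORCE is the grip in N (left out, the last holds). Time passes only in rows, so rows that repeat a pose let the fingers close. It gives the time, the measured TCP pose, the force and the opening at its end, in the units of the state.
- ctrl.get_obs(): the state, without advancing time (a new reading comes with each control period).
- ctrl.get_image(name): name is "scene" or "top" or "wrist"; returns the picture (420x560x3 uint8, red, green, blue); there is no depth.
- ctrl.calibration(name): a dict with "fx", "fy", "cx", "cy" (pixels), "R" (3x3) and "t" (3): a world point X has camera coordinates R X + t. Camera axes: x right, y down, z forward; pixel columns grow to the right and rows downward; lengths in m; the calibration is good to about 2 mm. A picture is of the moment at which its call begins: read the wrist's pose just before it. calibration takes no time and is no camera call; for the wrist camera it gives the pose at the moment of the call.
- ctrl.finish_job(): hands the job in, once; it reports no verdict.
Trained networks look in the newest picture that a camera, given by its name, has taken for a name from the list of things; names that differ only in an ending like _2 or _b are one class to them, and where a whole thing is asked for, a point or a joint stands for the part that bears it (a point fixed in the world has none). Each returns a list of dicts, best first, with "conf" (0 to 1); they miss things now and then, are a little off and sometimes report something else, mostly with a low value. They report only what shows in the picture. A call takes as long as a camera call. They do not tell look-alikes from the thing itself.
- ctrl.boxes_of(camera, label): "rect" ([left, top, width, height] in pixels, round what is visible of it).
- ctrl.outline_of(camera, label): "mask" (420x560 bool, what is visible of it) and "rect" ([left, top, width, height] in pixels, round what is visible of it).
The state is a dict: "t": time; "q": joint angles; "dq": joint speeds; "effort": joint torques, N m; "tool_pos": TCP position; "tool_rot": TCP orientation; "contact_force": force on the tool from outside, world axes, zero at the start; "wrist_torque": the same for the moment, N m; "opening": finger opening in m.
Only numpy, scipy, OpenCV 4.12 (cv2) and the standard library are available. Lean on these libraries where they do the work, as an engineer would, in place of code of your own. Each camera call takes 0.05 s, during which the arm holds its last target. There are 200 camera calls.

## Working session

There is one attempt and no reset: what is moved stays moved. The work goes in short steps, Python scripts to look and compute and a shell command to move; the robot and the scene stay as the last step left them, time stands still between calls to the robot, and variables do not carry over. Pictures are saved under pics/ and viewed, about 8 in all and at most 12, crops included, and the job is handed in when it is done.

```bash
mkdir -p pics; python3 - <<'E'
from station import ctrl
import cv2,numpy as np
o=ctrl.get_obs();print({k:np.round(v,3).tolist() for k,v in o.items()},ctrl.grip_point_offset)
for c in ("scene","top"):
    im=ctrl.get_image(c);cv2.imwrite(f"pics/{c}0.png",im[:,:,::-1])
    for l in ("holder","holder_block","stand","drive","spindle_mouth","rack","dropper","timer","petri"):
        try: print(c,l,[(np.round(b["rect"]).tolist(),round(b["conf"],2)) for b in ctrl.boxes_of(c,l)][:3])
        except Exception as e: print(c,l,e)
    k=ctrl.calibration(c);print({a:np.round(b,3).tolist() for a,b in k.items()})
E
```

```text
{'t': 0.0, 'q': [1.202, 0.053, 1.614, -0.0, 1.476, -0.119], 'dq': [0.001, 0.002, -0.002, -0.0, -0.002, -0.0], 'effort': [-0.0, -39.37, -37.017, -0.0, 0.007, -0.0], 'tool_pos': [0.154, 0.605, 0.23], 'tool_rot': [-0.391, -3.117, 0.003], 'contact_force': [0.139, -0.006, 0.733], 'wrist_torque': [0.007, 0.014, 0.069], 'opening': 0.085} 0.0187
scene holder [([175.0, 193.0, 26.0, 35.0], 0.97), ([163.0, 177.0, 26.0, 27.0], 0.67), ([221.0, 177.0, 21.0, 28.0], 0.65)]
scene holder_block [([219.0, 176.0, 28.0, 36.0], 0.93), ([256.0, 179.0, 47.0, 20.0], 0.71), ([165.0, 177.0, 27.0, 21.0], 0.68)]
scene stand [([212.0, 194.0, 37.0, 32.0], 0.89)]
scene drive [([290.0, 197.0, 79.0, 64.0], 0.94), ([407.0, 269.0, 19.0, 36.0], 0.68), ([220.0, 178.0, 30.0, 30.0], 0.25)]
scene spindle_mouth [([293.0, 199.0, 75.0, 62.0], 0.87)]
scene rack [([254.0, 180.0, 46.0, 20.0], 0.93), ([195.0, 185.0, 16.0, 9.0], 0.4)]
scene dropper [([221.0, 177.0, 26.0, 33.0], 0.7)]
scene timer [([342.0, 313.0, 53.0, 38.0], 0.71)]
scene petri [([195.0, 183.0, 18.0, 12.0], 0.45)]
{'fx': 396.072, 'fy': 396.072, 'cx': 278.905, 'cy': 2
[... 166 characters left out ...]
[207.0, 238.0, 22.0, 23.0], 0.67), ([171.0, 232.0, 26.0, 19.0], 0.56)]
top holder_block [([217.0, 199.0, 21.0, 19.0], 0.77), ([208.0, 242.0, 20.0, 21.0], 0.69), ([170.0, 230.0, 28.0, 23.0], 0.68)]
top stand [([212.0, 190.0, 34.0, 37.0], 0.9)]
top drive [([292.0, 149.0, 55.0, 54.0], 0.85)]
top spindle_mouth [([293.0, 143.0, 53.0, 62.0], 0.9)]
top rack [([196.0, 129.0, 47.0, 35.0], 0.82)]
top dropper [([398.0, 173.0, 15.0, 12.0], 0.67)]
top timer [([390.0, 219.0, 24.0, 22.0], 0.65)]
top petri [([160.0, 195.0, 18.0, 20.0], 0.63)]
{'fx': 490.819, 'fy': 490.819, 'cx': 277.688, 'cy': 197.402, 'R': [[0.02, -1.0, -0.011], [-0.995, -0.019, -0.098], [0.097, 0.013, -0.995]], 't': [0.015, 0.532, 1.437]}
```

```bash
cat > h.py <<'E'
import numpy as np,cv2
from station import ctrl
def ray(c,u,v,z,k=None):
    k=k or ctrl.calibration(c);R=np.array(k["R"]);t=np.array(k["t"])
    o=-R.T@t;d=R.T@np.array([(u-k["cx"])/k["fx"],(v-k["cy"])/k["fy"],1]);return o+d*(z-o[2])/d[2]
def proj(X,k):
    p=np.array(k["R"])@X+k["t"];return np.array([p[0]/p[2]*k["fx"]+k["cx"],p[1]/p[2]*k["fy"]+k["cy"]])
def totool(d):
    o=ctrl.get_obs();R=cv2.Rodrigues(np.array(o["tool_rot"],float))[0];return 1000*R.T@np.array(d)
E
python3 - <<'E'
import cv2,numpy as np
from h import *
a=cv2.imread("pics/top0.png")[110:290,140:440];b=cv2.imread("pics/scene0.png")[150:380,130:450]
a=cv2.resize(a,(500,300),interpolation=2);b=cv2.resize(b,(417,300),interpolation=2)
cv2.imwrite("pics/m0.png",np.vstack([cv2.resize(a,(500,300)),np.pad(b,((0,0),(0,83),(0,0)))]))
for n,u,v,z in [("holderA",227,206,.13),("holderB",218,250,.13),("holderC",184,241,.13),("stand",229,208,.05),("drive",319,176,.05)]:
    print(n,ray("top",u,v,z).round(3))
E
```

```text
holderA [0.495 0.164 0.13 ]
holderB [0.373 0.185 0.13 ]
holderC [0.396 0.279 0.13 ]
stand [0.495 0.167 0.05 ]
drive [ 0.595 -0.095  0.05 ]
```

View pics/m0.png

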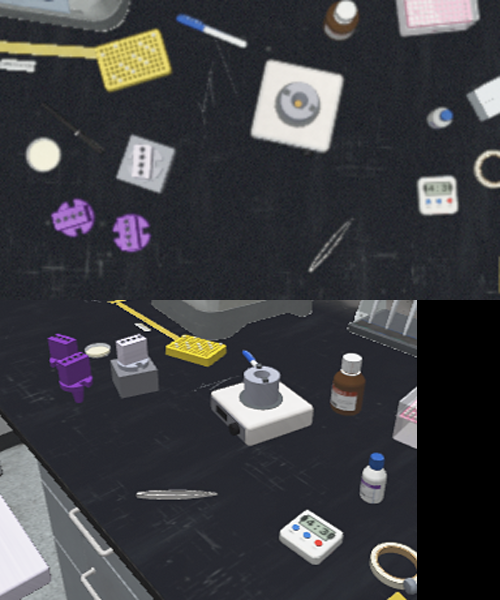

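The real head is the grey one on the grey stand, at top (227,206). The two purple ones, at (184,241) and (218,250), are look-alikes. I'll move above the grey head and confirm with the wrist camera.

```bash
python3 -m creep '[[0,-36,-28,-10,0],[0,-72,-56,-20,0],[0,-108,-84,-30,0],[0,-144,-112,-40,0],[0,-180,-140,-50,0],[0,-216,-168,-50,0],[0,-252,-196,-50,0],[0,-288,-224,-50,0],[0,-324,-252,-50,0],[0,-360,-280,-50,0],[0,-396,-308,-50,0],[0,-400,-344,-50,0]]' 40
python3 -m creep '[[0,0,0,0,0],[0,0,0,0,0],[0,0,0,0,0]]'
python3 - <<'E'
from h import *
o=ctrl.get_obs();k=ctrl.calibration("wrist");im=ctrl.get_image("wrist")
cv2.imwrite("pics/w1.png",im[:,:,::-1]);print(o["tool_pos"],o["tool_rot"],o["t"])
for l in ("holder","holder_block","holder_flange","stand"):
    for r in ctrl.outline_of("wrist",l)[:3]:
        c=cv2.minAreaRect(np.argwhere(r["mask"])[:,::-1].astype(np.float32))
        print(l,round(r["conf"],2),np.round(r["rect"]),c)
        if l=="stand":
            P=[ray("wrist",*p,.05,k)[:2] for p in cv2.boxPoints(c)];print(np.round(P,3).tolist())
print({a:np.round(b,3).tolist() for a,b in k.items()})
E
```

```text
t: 2.0
tool_pos: [0.4473, 0.2063, 0.2815]
tool_rot: [0.391, 3.116, 0.001]
contact_force: [1.2, 0.5, 0.3]
opening: 0.0852
t: 2.25
tool_pos: [0.4455, 0.208, 0.2814]
tool_rot: [-0.392, -3.117, -0.001]
contact_force: [0.0, 0.2, 0.4]
opening: 0.0854
[0.4454967  0.20804867 0.28136381] [-3.92258708e-01 -3.11694895e+00 -8.84819385e-04] 2.25
holder 0.86 [316.  79.  77.  62.] ((351.1153869628906, 106.92308807373047), (58.798221588134766, 71.27898406982422), 56.3099365234375)
holder 0.58 [218.  77.  60.  67.] ((247.8594970703125, 110.19891357421875), (65.12435913085938, 59.022727966308594), 64.98310089111328)
holder 0.55 [232. 198.  56.  74.] ((260.6346435546875, 232.67308044433594), (70.20958709716797, 54.32416915893555), 78.69007110595703)
holder_block 0.8 [228. 197.  58.  74.] ((260.6634216308594, 231.92926025390625), (71.79864501953125, 55.525211334228516), 77.90524291992188)
holder_block 0.78 [315.  76.  77.  65.] ((351.3518981933594, 106.8218994140625), (60.33672332763672, 74.1597900390625), 58.392494201660156)
holder_block 0.68 [216.  78.  66.  70.] ((247.4845428466797, 110.34020233154297), (65.38829040527344, 58.68701171875), 66.03750610351562)
holder_flange 0.96 [228. 199.  61.  69.] ((260.97802734375, 232.39755249023438), (71.44943237304688, 55.525211334228516), 77.90524291992188)
holder_flange 0.96 [214.  80.  63.  68.] ((247.75865173339844, 110.10344696044922), (67.22889709472656, 59.61312484741211), 66.80140686035156)
holder_flange 0.96 [316.  76.  75.  66.] ((350.8971252441406, 106.67327880859375), (60.504764556884766, 72.88211059570312), 57.2647705078125)
stand 0.95 [225. 180.  74.  78.] ((259.8595886230469, 217.869140625), (72.1457290649414, 76.60020446777344), 2.38594388961792)
[[0.52, 0.121], [0.434, 0.151], [0.457, 0.226], [0.544, 0.201]]
{'fx': 350.665, 'fy': 350.665, 'cx': 279.466, 'cy': 210.307, 'R': [[0.247, 0.969, 0.001], [0.925, -0.237, 0.296], [0.287, -0.073, -0.955]], 't': [-0.312, -0.416, 0.314]}
```

View pics/w1.png

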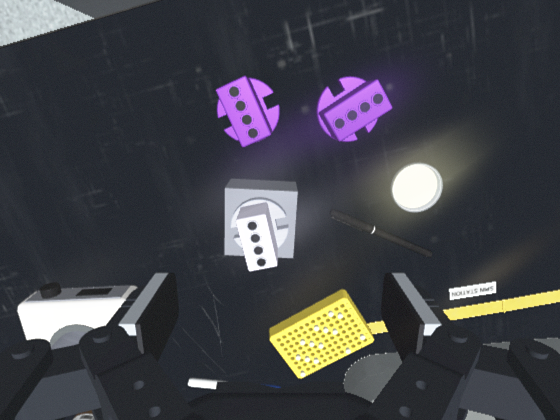

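```bash
python3 -c "
import cv2
a=cv2.imread('pics/w1.png')[170:290,200:320];cv2.imwrite('pics/w1c.png',cv2.resize(a,None,fx=5,fy=5,interpolation=2))"
```

```text
(no output)
```

View pics/w1c.png

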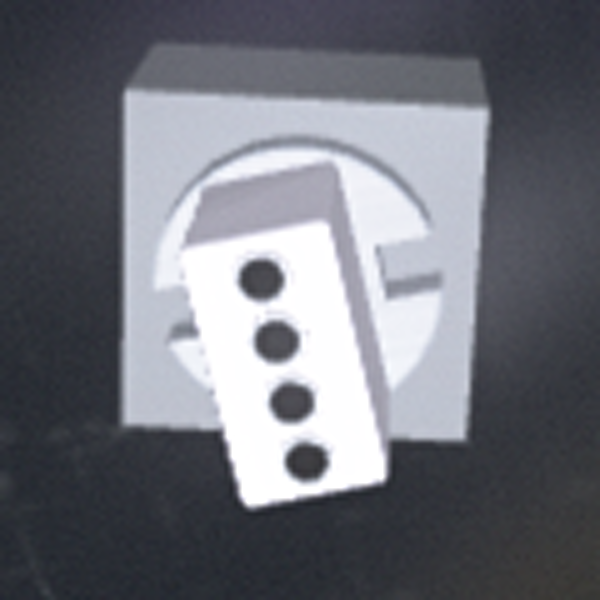

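The crop confirms the grey slotted head on the grey stand. The block's top corners are at about (237,220), (266,214), (277,266) and (249,271).

```bash
python3 - <<'E'
from h import *
def go(c,z):
    P=np.array([ray("wrist",200+a/5,170+b/5,z)[:2] for a,b in c])
    print(z,P.mean(0).round(4),np.linalg.norm(np.diff(P,axis=0),axis=1).round(4)); return P
S=go([(125,90),(488,107),(467,440),(122,425)],.05)
for z in(.108,.112):
    B=go([(185,248),(330,222),(387,480),(245,507)],z)
v=(B[2]+B[3]-B[0]-B[1])/2;a=np.arctan2(v[1],v[0]);print("block x ang",a)
o=ctrl.get_obs();R=cv2.Rodrigues(np.array(o["tool_rot"]))[0];print("toolx ang",np.arctan2(R[1,0],R[0,0]))
c=go([(185,248),(330,222),(387,480),(245,507)],.108).mean(0)
print("axis est",c,"shift tool",totool(np.r_[c,0.2]-np.r_[o["tool_pos"][:2],.2]))
E
```

```text
0.05 [0.494  0.1743] [0.0795 0.0799 0.0802]
0.108 [0.4935 0.1749] [0.0281 0.0547 0.0289]
0.112 [0.4919 0.1756] [0.0277 0.054  0.0285]
block x ang -0.058104213593654426
toolx ang 2.8942629488237883
0.108 [0.4935 0.1749] [0.0281 0.0547 0.0289]
axis est [0.49349854 0.17490523] shift tool [-5.53545884e+01 -2.12756484e+01 -6.95674718e-04]
```

```bash
python3 -m creep '[[0,-28,-10,10,-0.1],[0,-55,-21,30,-0.189],[0,-55,-21,60,-0.189],[0,-55,-21,90,-0.189],[0,-55,-21,120,-0.189],[0,-55,-21,150,-0.189],[0,-55,-21,175,-0.189],[0,-55,-21,195,-0.189],[0,-55,-21,205,-0.189],[0,-55,-21,212,-0.189],[0,-55,-21,212,-0.189],[0,-55,-21,212,-0.189]]'
python3 - <<'E'
from h import *
o=ctrl.get_obs();print(o["tool_pos"],o["q"],totool(np.r_[.4936,.1747,.068]-o["tool_pos"]))
k=ctrl.calibration("wrist");im=ctrl.get_image("wrist")
cv2.imwrite("pics/w2.png",im[:,:,::-1])
ctrl.get_image("top")
for r in ctrl.outline_of("top","drive")[:1]:
    m=r["mask"];c=cv2.minAreaRect(np.argwhere(m)[:,::-1].astype(np.float32));print(c)
    P=[ray("top",*p,.05)[:2] for p in cv2.boxPoints(c)];print(np.round(P,3).tolist(),np.mean(P,0))
E
```

```text
t: 3.5
tool_pos: [0.4943, 0.1744, 0.0703]
tool_rot: [0.094, 3.139, 0.0]
contact_force: [0.2, 0.6, 0.3]
opening: 0.0854
[0.49433424 0.17442301 0.07026073] [ 1.97186902e-01 -2.99060419e-02  1.97948088e+00 -1.08034963e-05
  1.19059968e+00 -1.31347393e+00] [0.75266296 0.23156746 2.25978373]
((317.14117431640625, 175.3647003173828), (47.290836334228516, 51.846370697021484), 12.52880859375)
[[0.535, -0.006], [0.687, -0.037], [0.658, -0.173], [0.508, -0.142]] [ 0.59712178 -0.08953089]
```

View pics/w2.png

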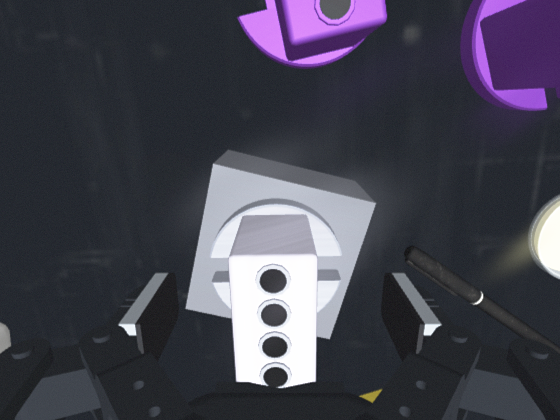

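The jaws straddle the block squarely (block x 232–318, fingers at about 150 and 410). Closing, then lifting.

```bash
python3 -m creep '[[255,0,0,0,0],[255,0,0,0,0],[255,0,0,0,0],[255,0,0,0,0],[255,0,0,0,0],[255,0,0,0,0],[255,0,0,0,0],[255,0,0,0,0]]' 70
python3 -m creep '[[255,0,0,-10,0],[255,0,0,-25,0],[255,0,0,-45,0],[255,0,0,-65,0],[255,0,0,-90,0],[255,0,0,-120,0],[255,0,0,-150,0],[255,0,0,-160,0],[255,0,0,-160,0]]'
python3 - <<'E'
from h import *
o=ctrl.get_obs();print(o["tool_pos"],o["q"],totool(np.r_[.54,-.06,0]-o["tool_pos"]))
E
```

```text
t: 4.32
tool_pos: [0.494, 0.1739, 0.0696]
tool_rot: [0.095, 3.14, -0.0]
contact_force: [0.2, 0.1, 1.6]
opening: 0.029
t: 5.07
tool_pos: [0.4951, 0.1743, 0.2326]
tool_rot: [0.095, 3.134, 0.002]
contact_force: [0.8, 0.6, -3.9]
opening: 0.0294
[0.49510603 0.17431321 0.23257712] [ 1.96599325e-01 -1.94179932e-01  1.84527635e+00  1.56733395e-04
  1.48463283e+00 -1.31348645e+00] [ -57.72141453 -231.53902543  232.52565715]
```

```bash
python3 -m creep '[[255,-10,-15,-10,0],[255,-25,-38,-20,0],[255,-43,-64,-30,0],[255,-61,-91,-40,0],[255,-79,-118,-47,0],[255,-97,-144,-47,0],[255,-115,-171,-47,0],[255,-133,-198,-47,0],[255,-151,-224,-47,0],[255,-164,-244,-47,0],[255,-171,-254,-47,0],[255,-171,-254,-47,0]]'
python3 -m creep '[[255,0,0,0,0],[255,0,0,0,0]]'
python3 - <<'E'
from h import *
o=ctrl.get_obs();k=ctrl.calibration("wrist");im=ctrl.get_image("wrist")
cv2.imwrite("pics/w3.png",im[:,:,::-1]);print(o["tool_pos"],o["q"])
import pickle;pickle.dump(k,open("k3.pkl","wb"))
for l in ("drive","spindle_mouth","spindle_dogs"): print(l,[(b["rect"],b["conf"]) for b in ctrl.boxes_of("wrist",l)[:2]])
a=im[:,:,::-1];cv2.imwrite("pics/w3c.png",cv2.resize(a,(800,600),interpolation=2))
E
```

```text
t: 6.07
tool_pos: [0.6485, -0.092, 0.2723]
tool_rot: [-0.1, -3.135, -0.001]
contact_force: [-0.7, 0.5, -4.1]
opening: 0.0296
t: 6.23
tool_pos: [0.6481, -0.0888, 0.2746]
tool_rot: [-0.094, -3.137, -0.002]
contact_force: [-0.2, 0.8, -3.5]
opening: 0.0293
[ 0.64806436 -0.08878196  0.27463577] [-2.50106118e-01  1.00743570e-01  1.49042373e+00  6.46626216e-04
  1.55340851e+00 -1.76099514e+00]
drive [([202.9, 43.6, 146.8, 160.6], 0.78)]
spindle_mouth [([202.9, 45.3, 145.4, 161.2], 0.94)]
spindle_dogs [([204.6, 41.1, 140.3, 165.3], 0.91), ([213.7, 200.2, 131.5, 187.6], 0.48)]
```

View pics/w3c.png

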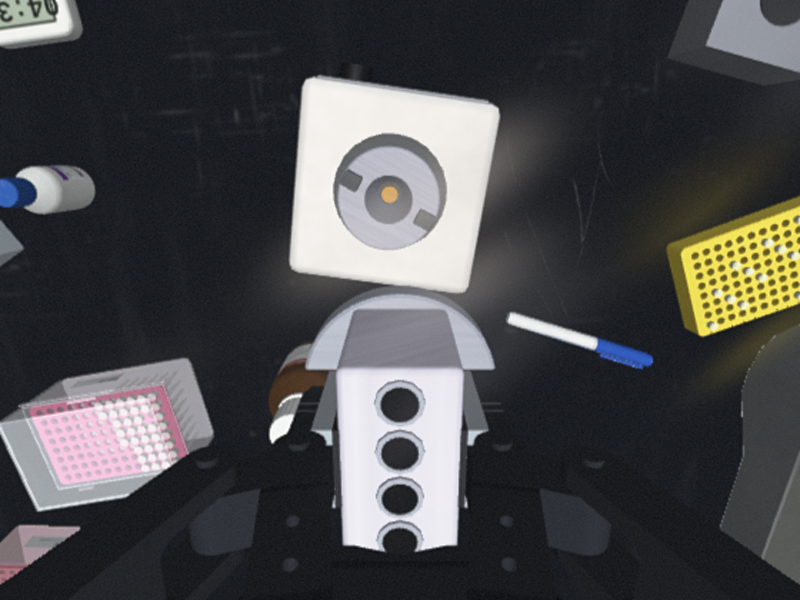

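```bash
python3 -c "
import cv2
a=cv2.imread('pics/w3.png')[85:185,220:330];cv2.imwrite('pics/w3d.png',cv2.resize(a,None,fx=6,fy=6,interpolation=2))"
```

```text
(no output)
```

View pics/w3d.png

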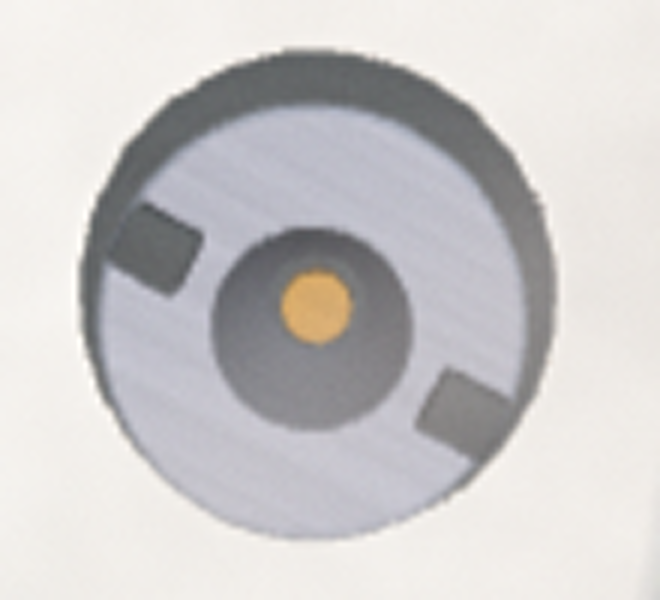

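The face circle centre is at about (272.5,138.5) in the full image. The dogs are at (246.3,126.3) and (297.7,154).

```bash
python3 - <<'E'
from h import *
import pickle
k=pickle.load(open("k3.pkl","rb"));R=np.array(k["R"]);print("cam",-R.T@k["t"])
f=lambda u,v,z:ray("wrist",220+(u+.0)/6,85+(v+.0)/6,z,k)
def circ(l,r,t,b,z):
    P=[f(l,(t+b)/2,z),f(r,(t+b)/2,z),f((l+r)/2,t,z),f((l+r)/2,b,z)]
    return (P[0]+P[1]+P[2]+P[3])[:2]/4,np.linalg.norm(P[0]-P[1]),np.linalg.norm(P[2]-P[3])
print("face",circ(103,527,103,540,.1));print("bore",circ(211,413,228,432,.1))
d1=f(158,248,.106);d2=f(466,414,.106);print("dogs",(d1+d2)/2,np.linalg.norm(d1-d2))
print("pin",f(317,307,.064))
v=d1-d2;ad=np.arctan2(v[1],v[0]);print("dogline",ad)
o=ctrl.get_obs();T=cv2.Rodrigues(np.array(o["tool_rot"]))[0];ay=np.arctan2(T[1,1],T[0,1]);print("tooly",ay)
turn=(ad-ay+np.pi/2)%np.pi-np.pi/2
print("turn about tool z",-turn)
# drive housing top corners in 800px view
E=[(303,76),(498,103),(467,292),(290,270)]
P=np.array([ray("wrist",a*.7,b*.7,.05,k)[:2] for a,b in E]);print(P.mean(0),P.round(3).tolist())
E
```

```text
cam [ 0.57255127 -0.08445658  0.41676429]
face (array([ 0.60321113, -0.09198811]), np.float64(0.06282706360805342), np.float64(0.0637951706010291))
bore (array([ 0.60404977, -0.09249099]), np.float64(0.029966609931540635), np.float64(0.02982945931900683))
dogs [ 0.60364628 -0.09209308  0.106     ] 0.0506436008583767
pin [ 0.60383772 -0.09232952  0.064     ]
dogline -2.120171058734532
tooly 1.5113767076416011
turn about tool z 0.48995511278633996
[ 0.60230093 -0.0925968 ] [[0.523, -0.146], [0.548, -0.015], [0.681, -0.039], [0.656, -0.171]]
```

```bash
python3 -m creep '[[255,10,-2,0,0.08],[255,25,-4,0,0.18],[255,38,-6,0,0.29],[255,44,-6,10,0.4],[255,44,-6,30,0.47],[255,44,-6,50,0.49],[255,44,-6,70,0.49],[255,44,-6,85,0.49],[255,44,-6,92,0.49],[255,44,-6,92,0.49],[255,44,-6,92,0.49]]'
python3 - <<'E'
from h import *
o=ctrl.get_obs();T=cv2.Rodrigues(np.array(o["tool_rot"]))[0];print(o["tool_pos"],np.arctan2(T[1,1],T[0,1]),T[2,:2],o["contact_force"],totool(np.r_[.6041,-.0925,.1196]-o["tool_pos"]))
ims=[]
for c in ("scene","wrist"):
    k=ctrl.calibration(c);im=ctrl.get_image(c)[:,:,::-1].copy()
    if c=="scene":
        a=im[150:290,260:400]; a=cv2.resize(a,(500,500),interpolation=2)
    else: a=cv2.resize(im,(667,500))[:, 180:480]
    ims.append(a)
cv2.imwrite("pics/m4.png",np.hstack(ims))
E
```

```text
t: 7.35
tool_pos: [0.6048, -0.093, 0.1848]
tool_rot: [0.854, 3.023, 0.0]
contact_force: [0.4, 1.0, -4.0]
opening: 0.0296
[ 0.6047704  -0.09301765  0.184802  ] 1.0204406018388714 [-0.00041282  0.00015262] [ 0.43406582  0.98446622 -3.98897508] [ 0.86904615  0.08065012 65.20165697]
```

View pics/m4.png

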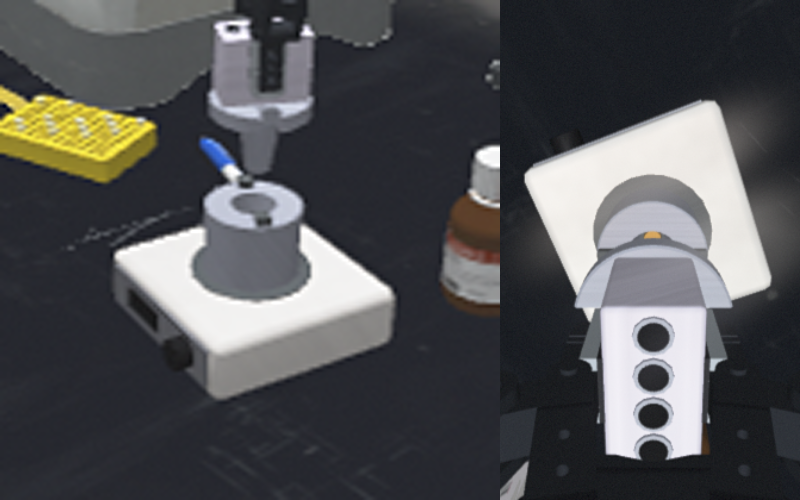

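The shank tip hangs over the bore, head upright and held. Lowering it into the mouth.

```bash
python3 -m creep '[[255,1,0,8,0],[255,1,0,18,0],[255,1,0,28,0],[255,1,0,36,0],[255,1,0,42,0],[255,1,0,46,0],[255,1,0,48,0],[255,1,0,48,0]]'
python3 -c "
from h import *
o=ctrl.get_obs();print(o['tool_pos'],o['contact_force'],o['wrist_torque'],totool(np.r_[.6041,-.0925,.1196]-o['tool_pos']))"
```

```text
t: 8.12
tool_pos: [0.6035, -0.0927, 0.1355]
tool_rot: [-0.854, -3.022, 0.0]
contact_force: [0.7, -0.3, -3.8]
opening: 0.0292
[ 0.60350663 -0.09272523  0.1355283 ] [ 0.6986046  -0.26932284 -3.75974656] [-0.055307   -0.01072027  0.03805923] [-0.40390775  0.50741839 15.92773629]
```

```bash
python3 -m creep '[[255,0,0,3,0],[255,0,0,6,0],[255,0,0,8,0],[255,0,0,9,0],[255,0,0,10,0],[255,0,0,10,0],[255,0,0,10.5,0],[255,0,0,11,0],[255,0,0,11,0]]'
python3 -c "
from h import *
o=ctrl.get_obs();print(o['tool_pos'],o['contact_force'],o['wrist_torque'],totool(np.r_[.6041,-.0925,.1196]-o['tool_pos']))"
```

```text
t: 8.87
tool_pos: [0.6038, -0.0928, 0.1253]
tool_rot: [0.854, 3.023, -0.0]
contact_force: [0.3, 0.0, -3.2]
opening: 0.029
[ 0.60381791 -0.09277341  0.12530957] [ 0.33042693  0.03431291 -3.24853509] [-0.02363268  0.01998976  0.04051171] [-0.09671148  0.38055215  5.70958671]
```

```bash
python3 -m creep '[[255,0,0,0.5,0],[255,0,0,1,0],[255,0,0,1.5,0],[255,0,0,1.5,0]]'
python3 -m creep '[[255,0,0,0.5,0],[255,0,0,1,0],[255,0,0,1,0]]'
```

```text
t: 9.2
tool_pos: [0.6038, -0.0928, 0.1237]
tool_rot: [-0.854, -3.023, 0.0]
contact_force: [-0.4, 0.7, -4.0]
opening: 0.0291
t: 9.45
tool_pos: [0.604, -0.0929, 0.1236]
tool_rot: [0.854, 3.023, -0.0]
contact_force: [-1.4, 0.6, 1.1]
opening: 0.029
```

```bash
python3 -m creep '[[255,0,0,0.5,0],[255,0,0,1,0],[255,0,0,1,0]]'
python3 -m creep '[[255,0,0,0,0.04],[255,0,0,0,0.1],[255,0,0,0,0.1]]'
python3 -c "
from h import *
o=ctrl.get_obs();print(o['contact_force'],o['wrist_torque'])"
```

```text
t: 9.7
tool_pos: [0.6041, -0.0929, 0.1226]
tool_rot: [0.854, 3.023, -0.0]
contact_force: [-2.3, 1.3, 3.4]
opening: 0.0294
t: 9.95
tool_pos: [0.6036, -0.0926, 0.1224]
tool_rot: [-1.006, -2.976, 0.0]
contact_force: [-5.2, 0.0, 4.7]
opening: 0.0292
[-5.19809969  0.04974834  4.71842137] [0.20878694 0.8147762  0.1364189 ]
```

The head sank past 4 mm at about 8 N and the turn met resistance, so the dogs are in the slots and the pin is moving. Turning back to centre and pressing on in small steps.

```bash
python3 -m creep '[[255,0,0,0,-0.05],[255,0,0,0,-0.09],[255,0,0,0,-0.09]]'
python3 -m creep '[[255,0,0,0.5,0],[255,0,0,1,0],[255,0,0,1,0]]'
python3 -m creep '[[255,0,0,0.5,0],[255,0,0,1,0],[255,0,0,1,0]]'
python3 -c "
from h import *
o=ctrl.get_obs();print(o['contact_force'],o['wrist_torque'])"
```

```text
t: 10.2
tool_pos: [0.6041, -0.0927, 0.1224]
tool_rot: [0.869, 3.018, 0.001]
contact_force: [-2.8, 0.8, 5.3]
opening: 0.0293
t: 10.45
tool_pos: [0.6041, -0.0927, 0.1215]
tool_rot: [0.871, 3.018, 0.001]
contact_force: [-3.7, 1.9, 5.0]
opening: 0.0292
t: 10.7
tool_pos: [0.6041, -0.0927, 0.1206]
tool_rot: [0.871, 3.018, 0.001]
contact_force: [-4.3, 1.8, 4.5]
opening: 0.0296
[-4.32610778  1.76914798  4.50661074] [ 0.23482792  0.68236281 -0.15213097]
```

```bash
python3 -m creep '[[255,0.5,0,0,0],[255,0.5,0,0.5,0],[255,0.5,0,0.5,0]]'
python3 -m creep '[[255,0,0,0.5,0],[255,0,0,0.5,0]]'
python3 -m creep '[[255,0,0,0.5,0],[255,0,0,0.5,0]]'
python3 -c "
from h import *
o=ctrl.get_obs();print(o['contact_force'],o['wrist_torque'])"
```

```text
t: 10.95
tool_pos: [0.604, -0.0926, 0.12]
tool_rot: [0.87, 3.017, 0.0]
contact_force: [-1.7, 1.2, 4.1]
opening: 0.0293
t: 11.12
tool_pos: [0.604, -0.0926, 0.1196]
tool_rot: [0.87, 3.017, 0.0]
contact_force: [-2.4, 1.8, 5.1]
opening: 0.0291
t: 11.28
tool_pos: [0.604, -0.0926, 0.1196]
tool_rot: [0.87, 3.017, 0.0]
contact_force: [-3.0, 1.1, 7.3]
opening: 0.0292
[-2.96830976  1.11210322  7.27316228] [ 0.18195116  0.71006054 -0.0964114 ]
```

```bash
python3 -m creep '[[255,0.3,0,0.5,0],[255,0.3,0,1,0],[255,0.3,0,1,0]]'
python3 -m creep '[[255,0,0,0.5,0],[255,0,0,1,0],[255,0,0,1,0]]'
```

```text
t: 11.53
tool_pos: [0.604, -0.0926, 0.1196]
tool_rot: [0.87, 3.016, -0.0]
contact_force: [-5.1, 1.4, 11.2]
opening: 0.0295
t: 11.78
tool_pos: [0.6041, -0.0926, 0.1196]
tool_rot: [0.87, 3.017, -0.0]
contact_force: [-6.6, 2.5, 15.2]
opening: 0.0296
```

It stopped hard at TCP z 0.1196 with 19 N on the face, and that height matches the home estimate. Relaxing, opening and withdrawing.

```bash
python3 -m creep '[[255,0,0,-1.5,0],[255,0,0,-3,0],[255,0,0,-3,0]]'
python3 -m creep '[[120,0,0,0,0],[60,0,0,0,0],[0,0,0,0,0],[0,0,0,0,0],[0,0,0,0,0],[0,0,0,0,0],[0,0,0,0,0],[0,0,0,0,0]]'
python3 -m creep '[[0,0,0,-5,0],[0,0,0,-15,0],[0,0,0,-35,0],[0,0,0,-60,0],[0,0,0,-90,0],[0,0,0,-120,0],[0,-20,0,-145,0],[0,-45,0,-150,0],[0,-65,0,-150,0],[0,-70,0,-150,0],[0,-70,0,-150,0],[0,-70,0,-150,0]]'
python3 - <<'E'
from h import *
ims=[]
for c in ("scene","wrist"):
    im=ctrl.get_image(c)[:,:,::-1]
    ims.append(cv2.resize(im[150:290,260:400],(400,400),interpolation=2) if c=="scene" else cv2.resize(im[0:260,150:410],(400,400),interpolation=2))
cv2.imwrite("pics/m5.png",np.hstack(ims))
E
```

```text
t: 12.03
tool_pos: [0.6038, -0.0925, 0.1196]
tool_rot: [0.87, 3.017, 0.0]
contact_force: [0.7, 0.0, 3.9]
opening: 0.0293
t: 12.7
tool_pos: [0.6031, -0.0924, 0.1193]
tool_rot: [0.869, 3.019, -0.0]
contact_force: [-0.2, 0.0, -0.5]
opening: 0.0854
t: 13.7
tool_pos: [0.6618, -0.1292, 0.2689]
tool_rot: [-0.869, -3.017, -0.0]
contact_force: [0.6, -0.1, 0.0]
opening: 0.0853
```

View pics/m5.png

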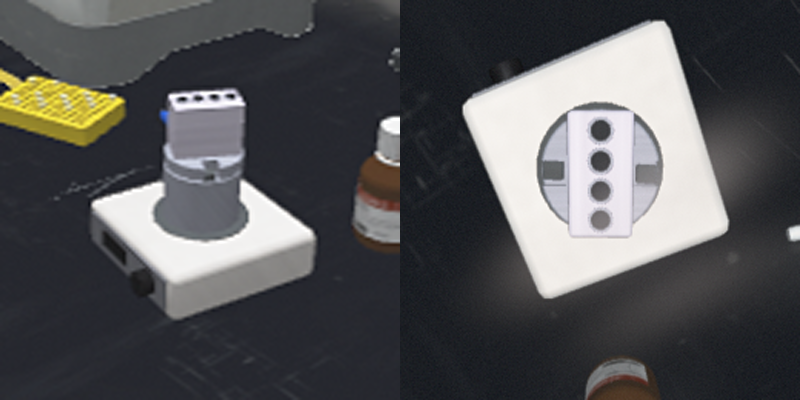

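The head stands upright with its flange flush on the spindle: no gap shows at (203,172), and dogs are visible in both slots at (552,170) and (648,172). The gripper is clear, so I'm handing in.

```bash
python3 -c "
from station import ctrl
print(ctrl.finish_job())"
```

```text
the job is handed in; nothing more can be done
None
```

The tube-holder head is in the spindle with both dogs in its slots, flange down on the face, released, and I have handed the job in (at about 14 s of the 61 s). No verdict was reported.

- **Pick-up and alignment:** I took the grey head from its stand and left the two purple look-alikes alone. I measured the dog line with the wrist camera and turned the head onto it before lowering. The dogs therefore dropped straight in, and no search under pressure was needed. A small 0.1 rad test turn met resistance, which fitted the dogs being engaged.
- **Seating:** The head met the pin about 4 mm above the face and pushed it down at roughly 8 N. It then stopped hard at the expected height (TCP z 0.1196 m). The most I pressed was about 19 N, well under the 60 N limit.
- **Last checks:** The final pictures show the head upright and flush, with a dog visible in each slot. The force reading was about zero with the gripper withdrawn.
- **Disagreements:** While I pressed, a sideways force of up to about 7 N showed a small lateral misalignment. It went away when I eased off and let go. I did not measure the final offset from the axis or the tilt, beyond what the pictures show. I also did not re-measure the rack, dropper bottle, timer and petri dish at the end; the arm met no unexpected contact on the way.

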